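# Stand the slumped pack back up in the tote

## Task

One pack in the tote has slumped against the end wall and blocks the space for the next one. Without grasping or lifting it, push it back upright with your fingertips and close it up, so that it stands flat and snug against the row; be gentle and do not topple or shove the row. Leave the tote and the other things on the bench where they are.

Things in the scene. Friction and masses are not known exactly. Their poses are not given: they have to be found in the camera images.
- tote: blue open plastic tote standing loose on the bench, 1.3 kg empty, outside 400 mm long (its x), 300 wide (its y), 90 high; inside 380 x 280 mm, floor 5 mm thick, walls 4 mm with a lip outside the rim. Origin: centre of its underside, z up. The row stands against its -x end wall, the slumped pack leans on its +x end wall
- tote_end (a point): point on the tote: middle of the +x end wall's inner top edge, 190 mm from the tote's origin along x and 90 mm up. The slumped pack leans on this edge; its foot is 60 mm from this wall, its top sticks out 26 mm past this edge, with its outer top edge 128 mm and its highest edge 157 mm above the bench
- slumped: the slumped pack: closed kraft board box with a white paper band, 50 mm thick (its x), 240 wide (y), 150 tall (z), about 0.5 kg. Origin: centre of its 50 x 240 underside. Now leans 0.61 rad to the tote's +x, on its lower +x edge. Tipped up on that edge it stands 17 mm short of the row; within 0.3 rad of upright it settles upright by itself
- row1: pack 1 of the upright row of five, counted from the tote's -x end wall; box, size, axes and origin as the slumped pack's, x along the tote's x
- row2: pack 2 of the upright row of five, counted from the tote's -x end wall; box, size, axes and origin as the slumped pack's, x along the tote's x
- row3: pack 3 of the upright row of five, counted from the tote's -x end wall; box, size, axes and origin as the slumped pack's, x along the tote's x
- row4: pack 4 of the upright row of five, counted from the tote's -x end wall; box, size, axes and origin as the slumped pack's, x along the tote's x
- row5: pack 5 of the upright row of five, counted from the tote's -x end wall; box, size, axes and origin as the slumped pack's, x along the tote's x; the one to close up against: its broad +x face is 25 mm from its origin
- next_pack: the next pack, same box, lying flat on the bench outside the tote, 50 mm high; origin at the centre of its underside as it lies, x along its 150 mm side, y along its 240 mm side. To be left alone
- tape_gun: hand tape dispenser lying on its side on the bench, about 170 x 190 mm and 56 mm high; origin under the centre of its 96 mm tape roll. To be left alone
- tape_roll: spare roll of brown tape lying flat on the bench, 104 mm across, 48 mm high; origin at the centre of its underside. To be left alone
- marker: marker pen lying on the bench, 131 mm long (its x), 18 mm thick; origin at the middle of its underside. To be left alone
Things that resemble listed ones, but are neither listed nor needed, are in the scene too. What is shaped like the row5 but yellow is not meant.

How it is judged:
At the end, for the whole second after the job is handed in: The slumped pack stands at rest on the tote floor, upright and square to the row within 4 degrees, no more than 7 mm from the row's last pack and within 30 mm of its line sideways; all five row packs still stand upright within 4 degrees on the tote floor (angle between each of slumped, row1, row2, row3, row4, row5's own z axis and vertical below 0.07 rad and x of slumped in the frame of row5 between 0.044 and 0.057 m and z of each of slumped, row1, row2, row3, row4, row5 in the frame of tote below 0.009 m and angle between the x axis of slumped and the x axis of row5, either way round below 0.07 rad and y of slumped in the frame of row5 between -0.03 and 0.03 m and x of slumped in the frame of tote below 0.105 m and angle between the x axis of slumped and the x axis of tote, either way round below 0.1 rad and linear speed of slumped below 0.02 m/s and angular speed of slumped below 0.1 rad/s and angle between tote's own z axis and vertical below 0.03 rad); the robot touches nothing.
It fails at once if the slumped pack is lifted or carried: the middle of its underside, 14 mm up at the start, rises more than 25 mm off the tote floor (z of slumped in the frame of tote above 0.03 m).
It fails at once if a pack of the row is lifted or tipped more than about 17 degrees (angle between any of row1, row2, row3, row4, row5's own z axis and vertical above 0.3 rad or z of any of row1, row2, row3, row4, row5 in the frame of tote above 0.03 m).
It fails at once if the tote is shoved more than 15 mm (distance of tote from where it was at the start of the episode above 0.015 m).
It fails at once if a pack is pushed so hard that it would be crushed (over 30 N) (contact force between any of slumped, row1, row2, row3, row4, row5 and the arm above 30 N).
It fails at once if the next pack, tape gun, tape roll or marker is disturbed (over 20 mm) (distance of any of next_pack, tape_gun, tape_roll, marker from where it was at the start of the episode above 0.02 m).
It also fails if it takes over 40 s, if anything falls off the work surface, if the arm or the gripper's body presses on something with over 40 N, if the wrist force passes 120 N, or if a joint passes its speed limit or range.

## Robot

A 6-joint arm with a two-finger parallel gripper is mounted at the origin on the work surface. World frame = base frame: x ahead of the robot, y to its left, z up, the work surface at z = 0. Lengths are in m, angles in rad, forces in N, time in s.
With the tool pointing down it reaches from about 0.3 to 0.95 m from the base axis. Payload 3.1 kg.
Tool frame: the origin (TCP) lies between the finger pads; the fingertips stand 19 mm ahead of it and the grasp point (between the pads) is the TCP; z points along the fingers, x is the direction in which the jaws open and shut, and the axes are right-handed (so a half turn about z gives the same grasp; the last joint's range is limited). The gripper opens to 85 mm and grips with 20 to 120 N. Pads are 22 mm wide; open, the fingers measure 114 mm over their backs; the gripper's body (76 mm by 85 mm) begins 54 mm behind the grasp point. The pads swing forward as they close: fully open they stand 13 mm farther back than shut.
Start: joints at [-1.211, 0.308, 1.634, -0, 1.2, -0.07], TCP at [0.26, -0.568, 0.25] pointing down, gripper open.
Joint ranges: [-3.06, 3.06], [-0.79, 1.96], [0.05, 2.63], [-1.19, 4.34], [0.05, 2.64], [-2.94, 2.94]. Speed limits (rad/s): [2.79, 2.79, 3.14, 3.14, 3.14, 3.14].

## Interface

Orientations are given as a 3x3 rotation matrix whose columns are the frame's x, y, z axes.
In Python, from cell import * gives the robot as it stands.
- The arm moves only by the shell command python3 -m jog 'ROWS'. ROWS is JSON, a list of rows, each a list of 5 numbers: the opening, from 0 (shut) to 1 (fully open), then the shift along the tool's x, y, z in m, then the turn about the tool's z in degrees. In form: [[hand, dx, dy, dz, yaw], ...]. A call has 1 to 20 rows; each row is the pose to reach, as a shift and turn from the pose commanded when the call began, along the tool's axes at that moment; what a row does not reach only later rows make up. A row lasts 1/10 s, in which the tool goes at most 50 mm and 8.59 degrees, less where a joint would pass 70% of its speed; a pose out of reach is approached as far as the arm can. A call with a gripper value outside its range is refused whole. The fingers move at their own pace and stop on an object; the grip force is fixed at half the most. Time passes only in rows, so rows that repeat a pose let the fingers close. It gives the time, the measured TCP pose, the force and the opening at its end, in the units of the state.
- get_obs(): the state, without advancing time (a new reading comes with each control period).
- capture(name): name is "scene" or "top"; returns (picture, depth): 420x560x3 uint8, red, green, blue; 420x560 float32, m along the optical axis (not along the pixel's ray), 0 where there is no reading.
- camera_info(name): a dict with "vfov" (degrees; the focal length in pixels is half the picture's height over the tangent of half this angle, whatever the lens; pixels are square), "cx", "cy" (the principal point, pixels), "R" (3x3) and "t" (3): a world point X has camera coordinates R X + t. Camera axes: x right, y down, z forward; pixel columns grow to the right and rows downward; lengths in m; the calibration is good to about 2 mm. A picture is of the moment at which its call begins. camera_info takes no time and is no camera call.
- job_done(): hands the job in, once; it reports no verdict.
The state is a dict: "t": time; "joint_pos": joint angles; "qvel": joint speeds; "joint_torque": joint torques, N m; "ee_pos": TCP position; "eef_rot": TCP orientation; "wrist_force": force on the tool from outside, world axes, zero at the start; "ft_torque": the same for the moment, N m; "opening": opening from 0.0 (shut) to 1.0 (fully open).
Only numpy, scipy, OpenCV 4.12 (cv2) and the standard library are available. Lean on these libraries where they do the work, as an engineer would, in place of code of your own. Each camera call takes 0.05 s, during which the arm holds its last target.

## Working session

There is one attempt and no reset: what is moved stays moved. The work goes in short steps, Python scripts to look and compute and a shell command to move; the robot and the scene stay as the last step left them, time stands still between calls to the robot, and variables do not carry over. Pictures are saved under pics/ and viewed, and the job is handed in when it is done.

```bash
mkdir -p pics; ls; python3 - <<'E'
from cell import *
import cv2,numpy as np
o=get_obs(); print({k:np.round(v,3).tolist() for k,v in o.items()})
for n in("scene","top"):
    p,d=capture(n); cv2.imwrite(f"pics/{n}0.png",p[:,:,::-1]); np.save(f"pics/{n}0.npy",d)
    print(n,camera_info(n), (d==0).mean())
E
```

```text
pics
{'t': 0.0, 'joint_pos': [-1.211, 0.309, 1.635, -0.0, 1.2, -0.07], 'qvel': [0.002, -0.0, 0.001, 0.002, -0.0, -0.0], 'joint_torque': [-0.001, -41.525, -27.667, -0.0, 0.01, 0.0], 'ee_pos': [0.26, -0.567, 0.249], 'eef_rot': [[0.417, -0.909, -0.001], [-0.909, -0.417, 0.002], [-0.002, -0.0, -1.0]], 'wrist_force': [-0.225, 0.47, 0.579], 'ft_torque': [-0.01, 0.016, 0.054], 'opening': 0.999}
scene {'vfov': 45.907677933381144, 'cx': 272.20817720530255, 'cy': 205.0146825306421, 'R': array([[ 0.92142247,  0.38852988, -0.00501645],
       [ 0.36789685, -0.87649878, -0.31048639],
       [-0.12503015,  0.2842436 , -0.95056459]]), 't': array([-0.37235581, -0.110452  ,  1.63868287])} 0.0037414965986394557
top {'vfov': 43.35204836306526, 'cx': 273.07204574797413, 'cy': 209.12588355275014, 'R': array([[ 0.02910322, -0.99940593, -0.01846044],
       [-0.99745286, -0.02783325, -0.06567423],
       [ 0.0651214 ,  0.02032475, -0.99767034]]), 't': array([0.0027445 , 0.41402948, 1.54064871])} 0.003932823129251701
```

View pics/scene0.png

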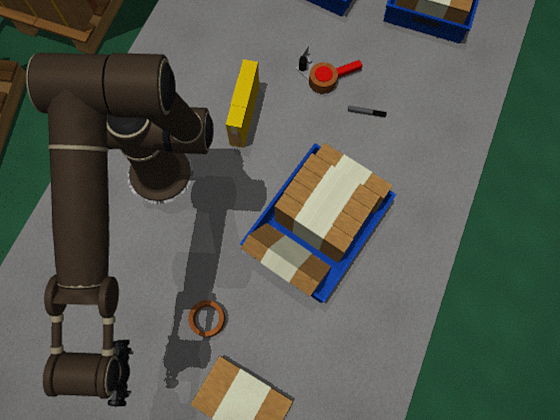

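View pics/top0.png

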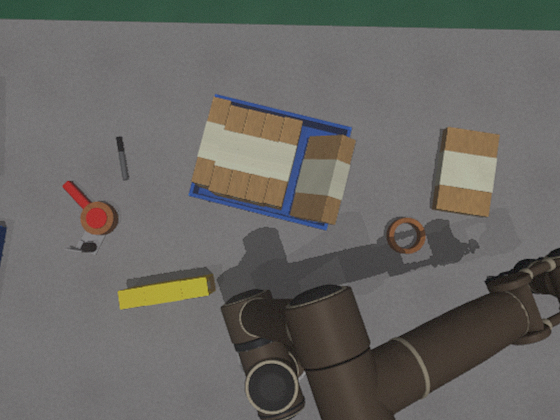

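The top view shows the tote at about (270,160): five upright packs on the left (195-300), and the slumped pack on its right end wall at (325,180). The next pack is at (467,172), the tape roll at (406,236), and the yellow box, which isn't the one meant, at (163,293). Next I'll measure these from the depth and colour.

```bash
cat > h.py <<'E'
from cell import *
import cv2,numpy as np
def cloud(n,d):
    c=camera_info(n);H,W=d.shape;f=H/2/np.tan(np.radians(c["vfov"]/2))
    v,u=np.mgrid[:H,:W]
    P=np.stack([(u-c["cx"])/f*d,(v-c["cy"])/f*d,d],-1)
    return (P-c["t"])@c["R"]
def proj(n,X):
    c=camera_info(n);f=210/np.tan(np.radians(c["vfov"]/2));Y=np.asarray(X)@c["R"].T+c["t"]
    return Y[...,:2]/Y[...,2:]*f+[c["cx"],c["cy"]]
def load(n,k): return cv2.imread(f"pics/{n}{k}.png"),np.load(f"pics/{n}{k}.npy")
E
python3 - <<'E'
from h import *
for n in("top","scene"):
    im,d=load(n,0);P=cloud(n,d)
    hsv=cv2.cvtColor(im,cv2.COLOR_BGR2HSV)
    bench=(hsv[...,1]<25)&(d>0)
    print(n,"bench z",np.median(P[bench][:,2]))
    blue=cv2.inRange(hsv,(108,120,50),(125,255,255))>0
    z=P[...,2]; near=(P[...,0]>.2)&(P[...,0]<.9)&(np.abs(P[...,1])<.45)
    rim=blue&near&(z>.075)&(z<.105)
    q=P[rim]; print("rim",len(q),np.median(q[:,2])); r=cv2.minAreaRect(q[:,:2].astype(np.float32)); print(r,cv2.boxPoints(r).round(4).tolist())
    top=near&(z>.145)&(z<.165)&(hsv[...,0]<40)
    nl,lab,st,ce=cv2.connectedComponentsWithStats(top.astype(np.uint8))
    for i in range(1,nl):
        if st[i,4]>60:
            q=P[lab==i]; r=cv2.minAreaRect(q[:,:2].astype(np.float32)); print("top",st[i].tolist(),np.median(q[:,2]),r,cv2.boxPoints(r).round(4).tolist())
E
```

```text
top bench z 0.0007804358625867926
rim 950 0.09091999609765627
((0.5445322394371033, 0.0259799063205719), (0.39722755551338196, 0.2999402582645416), 77.3788833618164) [[0.3547999858856201, -0.13510000705718994], [0.6474999785423279, -0.20059999823570251], [0.7343000173568726, 0.18700000643730164], [0.4415999948978424, 0.2526000142097473]]
top [192, 97, 111, 110, 8222] 0.15590308910069073 ((0.5558332204818726, 0.08736030012369156), (0.2543981671333313, 0.25070711970329285), 76.63213348388672) [[0.40450000762939453, -0.007400000002235174], [0.6484000086784363, -0.06539999693632126], [0.7071999907493591, 0.18209999799728394], [0.4632999897003174, 0.24009999632835388]]
top [318, 135, 32, 88, 857] 0.15122459795578283 ((0.4919106364250183, -0.14888620376586914), (0.03582174703478813, 0.23972538113594055), 77.86294555664062) [[0.3709999918937683, -0.1412000060081482], [0.6053000092506409, -0.1915999948978424], [0.6129000186920166, -0.1565999984741211], [0.3785000145435333, -0.10620000213384628]]
top [171, 277, 37, 8, 149] 0.15066487956865657 ((0.2095077782869339, 0.23052550852298737), (0.096
[... 870 characters left out ...]
0309999585151672, 0.29760000109672546]]
top [275, 143, 117, 111, 6763] 0.15511051245786697 ((0.5607808828353882, 0.08737131208181381), (0.2550825774669647, 0.25126761198043823), 77.95632934570312) [[0.41130000352859497, -0.011099999770522118], [0.6570000052452087, -0.06360000371932983], [0.7103000283241272, 0.1859000027179718], [0.4645000100135803, 0.23829999566078186]]
top [246, 234, 75, 55, 728] 0.15118067365297588 ((0.4959934949874878, -0.15052175521850586), (0.034948982298374176, 0.23963700234889984), 77.4921875) [[0.3752000033855438, -0.14159999787807465], [0.6092000007629395, -0.19349999725818634], [0.6168000102043152, -0.15940000116825104], [0.38280001282691956, -0.10750000178813934]]
```

```bash
python3 - <<'E'
import cv2
a=cv2.imread("pics/top0.png")[80:250,170:380]; cv2.imwrite("pics/topcrop0.png",cv2.resize(a,None,fx=3.5,fy=3.5,interpolation=cv2.INTER_CUBIC))
E
```

```text
(no output)
```

View pics/topcrop0.png

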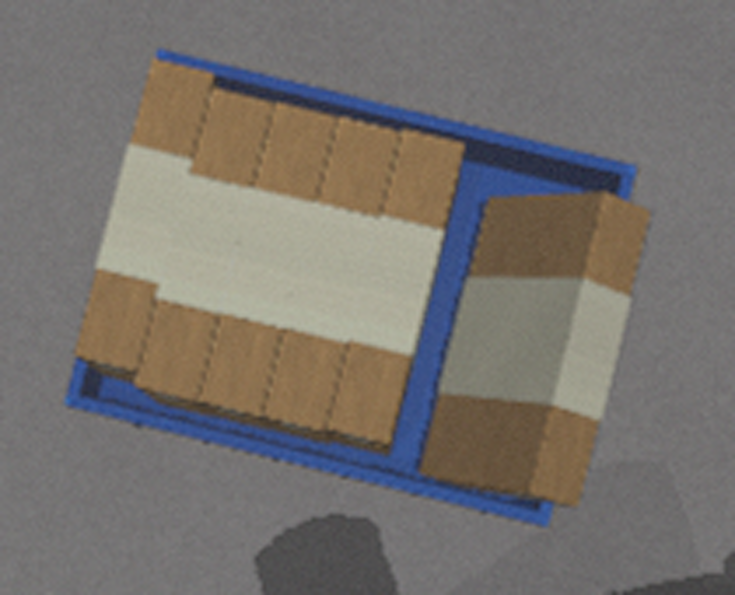

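```bash
cat >> h.py <<'E'
C=np.array([.5453,.0256]);A=np.radians(-102.5);EX=np.array([np.cos(A),np.sin(A)]);EY=np.array([-EX[1],EX[0]])
def tt(X): X=np.asarray(X);q=X[...,:2]-C;return np.stack([q@EX,q@EY,X[...,2]],-1)
def delta(tx,ty,z):
    """shift in tool axes from current pose to tote-frame target"""
    o=get_obs();W=np.append(C+tx*EX+ty*EY,z);R=o["eef_rot"];x=R[:,0]
    yaw=(np.degrees(np.arctan2(x[1],x[0]))-np.degrees(A));yaw=(yaw+180)%360-180
    print("tcp tote",tt(o["ee_pos"]).round(4),"target w",W.round(4),"shift",(R.T@(W-o["ee_pos"])).round(4),"yaw",yaw.round(2))
E
python3 - <<'E'
from h import *
for n in("top","scene"):
    im,d=load(n,0);P=cloud(n,d);T=tt(P);hsv=cv2.cvtColor(im,cv2.COLOR_BGR2HSV)
    z=T[...,2];x=T[...,0];y=T[...,1];pc=lambda a:np.percentile(a,[1,5,50,95,99]).round(4)
    br=(hsv[...,0]<40)
    r5=br&(z>.145)&(z<.165)&(x>.02)&(x<.1)&(abs(y)<.2);print(n,"row5 x",pc(x[r5]),"y",pc(y[r5]))
    s=br&(z>.02)&(z<.17)&(x>.09)&(x<.25)&(abs(y)<.14)
    print("slump x",pc(x[s]),"y",pc(y[s]),"z",pc(z[s]),"edge x at top",x[s][z[s]>.154].mean())
    q=s&(x>.19); a=np.polyfit(x[s&(x>.18)&(x<.208)],z[s&(x>.18)&(x<.208)],1);print("top strip slope",np.arctan(a[0]))
    o=(z>.03)&(z<.07)&(x>.22)&(x<.6)&(abs(y)<.35)&br
    nl,lab,st,ce=cv2.connectedComponentsWithStats(o.astype(np.uint8))
    for i in range(1,nl):
        if st[i,4]>80: print("obj",st[i].tolist(),pc(x[lab==i]),pc(y[lab==i]),pc(z[lab==i]))
delta(.29,-.012,.25)
E
```

```text
top row5 x [0.0204 0.022  0.0417 0.0614 0.0632] y [-0.1217 -0.1121 -0.0045  0.1047  0.1137]
slump x [0.0923 0.0979 0.1557 0.2108 0.2161] y [-0.1324 -0.1228 -0.0154  0.0934  0.1033] z [0.0365 0.0455 0.1266 0.1547 0.1589] edge x at top 0.1780965298531054
top strip slope -0.6137229212129246
obj [434, 127, 59, 88, 3653] [0.4749 0.4824 0.5379 0.5935 0.5985] [-0.008   0.0023  0.1144  0.2199  0.23  ] [0.0351 0.0442 0.0511 0.0569 0.0594]
obj [388, 218, 38, 36, 570] [0.3791 0.3827 0.4296 0.476  0.4798] [-0.1579 -0.1538 -0.1081 -0.0629 -0.0587] [0.0321 0.0369 0.048  0.0541 0.057 ]
scene row5 x [0.0203 0.0223 0.0427 0.0622 0.0631] y [-0.1169 -0.1071  0.0022  0.1086  0.1177]
slump x [0.092  0.0992 0.1687 0.2117 0.2152] y [-0.1277 -0.1173 -0.0068  0.0983  0.1075] z [0.0383 0.0485 0.1325 0.1545 0.1582] edge x at top 0.17757069087417346
top strip slope -0.6068379953947491
obj [189, 301, 36, 36, 521] [0.3797 0.384  0.429  0.475  0.4791] [-0.1526 -0.1483 -0.103  -0.0562 -0.0524] [0.0326 0.037  0.0475 0.0528 0.0549]
obj [199, 357, 94, 63, 3392] [0.475  0.4828 0.5307 0.5906 0.598 ] [-0.0015  0.0083  0.105   0.2133  0.2288] [0.043  0.0452 0.0505 0.0555 0.0575]
tcp tote [ 0.6408 -0.15    0.2491] target w [ 0.4708 -0.2549  0.25  ] shift [-0.1964 -0.3218 -0.0004] yaw 37.12
```

The measurements match the given sizes: outer top edge at tote x 0.216 m, top at 0.157 m, lean 0.61 rad, and the row face at x ≈ 0.062 m. First I'll move behind the pack, with the open jaws lined up along the tote's x.

```bash
python3 -m jog '[[1,-0.02,-0.035,0,4],[1,-0.04,-0.07,0,10],[1,-0.06,-0.105,0,16],[1,-0.085,-0.14,0,22],[1,-0.105,-0.18,0,28],[1,-0.125,-0.215,0,34],[1,-0.15,-0.25,0,37],[1,-0.17,-0.285,0,37],[1,-0.181,-0.309,0,37],[1,-0.181,-0.309,0,37],[1,-0.181,-0.309,0,37]]'; python3 - <<'E'
from h import *
delta(.29,-.013,.111)
E
```

```text
t: 1.2
ee_pos: [0.4658, -0.2744, 0.2499]
eef_rot: [[-0.213, -0.977, -0.001], [-0.977, 0.213, -0.0], [0.0, 0.001, -1.0]]
wrist_force: [-0.5, -0.9, 0.0]
opening: 0.999
tcp tote [ 0.3102 -0.0127  0.2499] target w [ 0.4698 -0.2547  0.111 ] shift [-2.020e-02  1.000e-04  1.389e-01] yaw 0.23
```

```bash
python3 -m jog '[[1,0,0,0.03,0],[1,0,0,0.06,0],[1,0,0,0.09,0],[1,0,0,0.12,0],[1,0,0,0.133,0],[1,0,0,0.133,0]]'; python3 - <<'E'
from h import *
for n in("scene","top"):
    p,d=capture(n); cv2.imwrite(f"pics/{n}1.png",p[:,:,::-1]); np.save(f"pics/{n}1.npy",d)
a=cv2.imread("pics/scene1.png")[170:330,200:400];b=cv2.imread("pics/top1.png")[100:260,250:450]
cv2.imwrite("pics/c1.png",np.vstack([cv2.resize(a,None,fx=2,fy=1.85*1,interpolation=2),cv2.resize(b,None,fx=2,fy=1.85,interpolation=2)]))
delta(.29,-.013,.117)
E
```

```text
t: 1.8
ee_pos: [0.4636, -0.2747, 0.115]
eef_rot: [[-0.216, -0.976, -0.005], [-0.976, 0.216, 0.003], [-0.002, 0.005, -1.0]]
wrist_force: [-0.3, -0.7, 0.7]
opening: 1.004
tcp tote [ 0.3115 -0.012   0.118 ] target w [ 0.4698 -0.2547  0.117 ] shift [-0.0215  0.0009  0.001 ] yaw 0.07
```

View pics/c1.png

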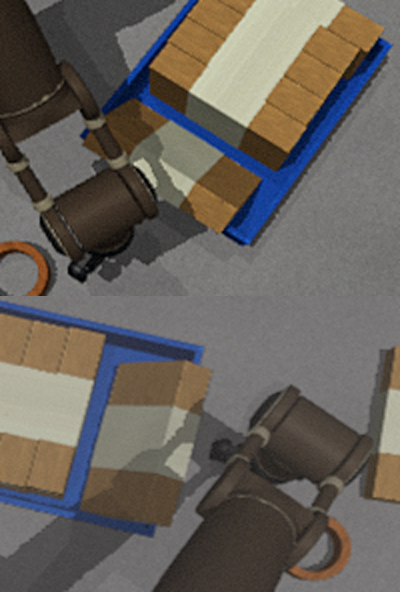

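The crops show the front finger level with the pack's outer top edge and clear of it, at about (225,450) in the lower crop. I'll push slowly toward the row.

```bash
python3 -m jog '[[1,-0.01,0,0,0],[1,-0.02,0,0,0],[1,-0.028,0,0,0],[1,-0.032,0,0,0],[1,-0.036,0,0,0],[1,-0.040,0,0,0],[1,-0.044,0,0,0],[1,-0.048,0,0,0],[1,-0.052,0,0,0],[1,-0.056,0,0,0]]'; python3 - <<'E'
from h import *
for n in("scene","top"):
    p,d=capture(n); cv2.imwrite(f"pics/{n}2.png",p[:,:,::-1]); np.save(f"pics/{n}2.npy",d)
a=cv2.imread("pics/scene2.png")[170:330,200:400];b=cv2.imread("pics/top2.png")[100:260,250:450]
cv2.imwrite("pics/c2.png",np.vstack([cv2.resize(a,None,fx=2,fy=1.85*1,interpolation=2),cv2.resize(b,None,fx=2,fy=1.85,interpolation=2)]))
delta(.225,-.013,.117); print(get_obs()["wrist_force"].round(2))
E
```

```text
t: 2.9
ee_pos: [0.4779, -0.2199, 0.1172]
eef_rot: [[-0.215, -0.977, -0.0], [-0.977, 0.215, 0.0], [-0.0, 0.0, -1.0]]
wrist_force: [-0.2, -1.1, 0.9]
opening: 0.999
tcp tote [ 0.2539 -0.0129  0.117 ] target w [ 0.4839 -0.1913  0.117 ] shift [-0.0289  0.      0.0001] yaw 0.15
[1.68 0.41 0.13]
```

View pics/c2.png

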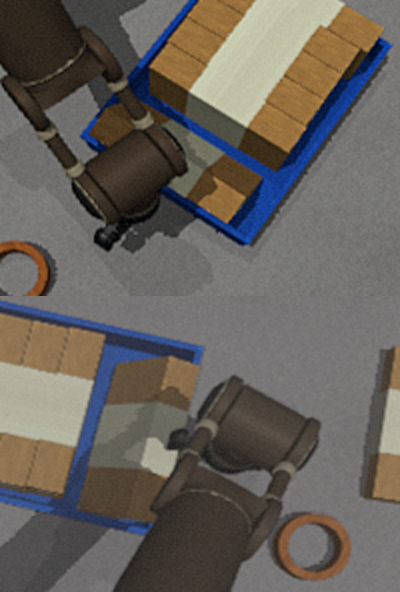

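The pack is coming up: in the lower crop its outer edge moved from about 210 to 197, and forces are small. I'll carry on.

```bash
python3 -m jog '[[1,-0.004,0,0,0],[1,-0.008,0,0,0],[1,-0.012,0,0,0],[1,-0.016,0,0,0],[1,-0.020,0,0,0],[1,-0.023,0,0,0],[1,-0.025,0,0,0],[1,-0.025,0,0,0]]'; python3 - <<'E'
from h import *
for n in("scene","top"):
    p,d=capture(n); cv2.imwrite(f"pics/{n}3.png",p[:,:,::-1]); np.save(f"pics/{n}3.npy",d)
a=cv2.imread("pics/scene3.png")[170:330,200:400];b=cv2.imread("pics/top3.png")[100:260,250:450]
cv2.imwrite("pics/c3.png",np.vstack([cv2.resize(a,None,fx=2,fy=1.85*1,interpolation=2),cv2.resize(b,None,fx=2,fy=1.85,interpolation=2)]))
delta(.222,-.013,.117); print(get_obs()["wrist_force"].round(2))
for n in("top","scene"):
    im,d=load(n,3);T=tt(cloud(n,d));hsv=cv2.cvtColor(im,cv2.COLOR_BGR2HSV)
    m=(hsv[...,0]<40)&(hsv[...,1]>60)&(T[...,0]>.08)&(T[...,0]<.25)&(abs(T[...,1])<.14)&(T[...,2]>.01)
    for lo,hi in((-.13,-.06),(.05,.1)):
        k=m&(T[...,1]>lo)&(T[...,1]<hi); 
        for z in (.03,.06,.09,.12,.14,.15,.155,.16):
            s=k&(abs(T[...,2]-z)<.0025)
            if s.sum()>5: print(n,lo,z,np.percentile(T[s][:,0],[5,95]).round(3),s.sum())
E
```

```text
t: 3.8
ee_pos: [0.4832, -0.1954, 0.1172]
eef_rot: [[-0.214, -0.977, -0.0], [-0.977, 0.214, 0.0], [-0.0, 0.0, -1.0]]
wrist_force: [-0.5, 0.4, -0.2]
opening: 1.0
tcp tote [ 0.2295 -0.0126  0.1173] target w [ 0.4846 -0.1883  0.117 ] shift [-0.0075  0.0003  0.0003] yaw 0.13
[0.47 0.23 0.07]
top -0.13 0.15 [0.083 0.126] 57
top -0.13 0.155 [0.084 0.126] 240
top -0.13 0.16 [0.084 0.126] 134
top 0.05 0.15 [0.084 0.126] 32
top 0.05 0.155 [0.084 0.127] 205
top 0.05 0.16 [0.084 0.125] 83
scene -0.13 0.15 [0.118 0.148] 28
scene -0.13 0.155 [0.109 0.146] 116
scene -0.13 0.16 [0.108 0.145] 68
scene 0.05 0.15 [0.113 0.147] 36
scene 0.05 0.155 [0.102 0.146] 164
scene 0.05 0.16 [0.1   0.138] 115
```

View pics/c3.png

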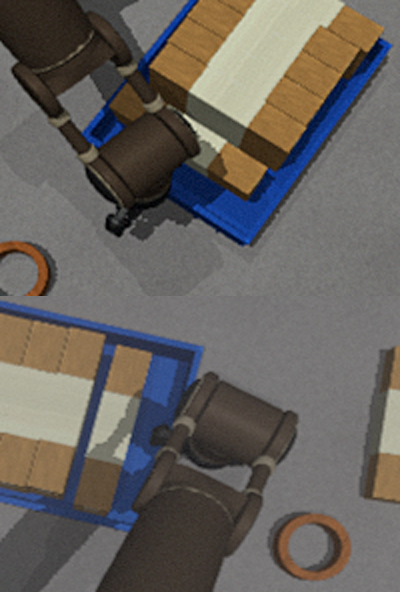

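The last top view shows the pack upright, with its top face at x 0.083 to 0.127. The scene view, taken a moment earlier, caught it still settling. Next the front finger goes down inside the 60 mm gap, with the end wall straddled between the jaws, so the push is low.

```bash
python3 -m jog '[[1,-0.010,0,0,0],[1,-0.020,0,0,0],[1,-0.022,0,0,0],[1,-0.022,0,0,0.0],[1,-0.022,0,0.015,0],[1,-0.022,0,0.03,0],[1,-0.022,0,0.045,0],[1,-0.022,0,0.06,0],[1,-0.022,0,0.066,0],[1,-0.022,0,0.066,0]]'; python3 - <<'E'
from h import *
for n in("top","scene"):
    p,d=capture(n); cv2.imwrite(f"pics/{n}4.png",p[:,:,::-1]); np.save(f"pics/{n}4.npy",d)
a=cv2.imread("pics/scene4.png")[170:330,200:400];b=cv2.imread("pics/top4.png")[100:260,250:450]
cv2.imwrite("pics/c4.png",np.vstack([cv2.resize(a,None,fx=2,fy=1.85*1,interpolation=2),cv2.resize(b,None,fx=2,fy=1.85,interpolation=2)]))
delta(.170,-.013,.051); print(get_obs()["wrist_force"].round(2))
for n in("top","scene"):
    im,d=load(n,4);T=tt(cloud(n,d));hsv=cv2.cvtColor(im,cv2.COLOR_BGR2HSV)
    m=(hsv[...,0]<40)&(hsv[...,1]>60)&(T[...,0]>.07)&(T[...,0]<.25)&(abs(T[...,1])<.14)&(T[...,2]>.145)&(T[...,2]<.165)
    for lo,hi in((-.13,-.06),(.05,.1)):
        s=m&(T[...,1]>lo)&(T[...,1]<hi); print(n,lo,np.percentile(T[s][:,0],[1,5,95,99]).round(3),np.median(T[s][:,2]),s.sum())
E
```

```text
t: 4.9
ee_pos: [0.4871, -0.174, 0.0504]
eef_rot: [[-0.214, -0.977, -0.002], [-0.977, 0.214, 0.001], [-0.0, 0.002, -1.0]]
wrist_force: [-0.6, 0.3, -0.6]
opening: 1.0
tcp tote [ 0.2077 -0.0123  0.0517] target w [ 0.4958 -0.1376  0.051 ] shift [-0.0377  0.0006  0.0007] yaw 0.13
[ 0.87 -0.01 -0.55]
top -0.13 [0.082 0.084 0.127 0.128] 0.15575468131342224 437
top 0.05 [0.082 0.085 0.127 0.129] 0.15595617316020866 324
scene -0.13 [0.08  0.083 0.129 0.129] 0.1544503511027821 229
scene 0.05 [0.079 0.081 0.128 0.129] 0.15524531274990352 321
```

View pics/c4.png

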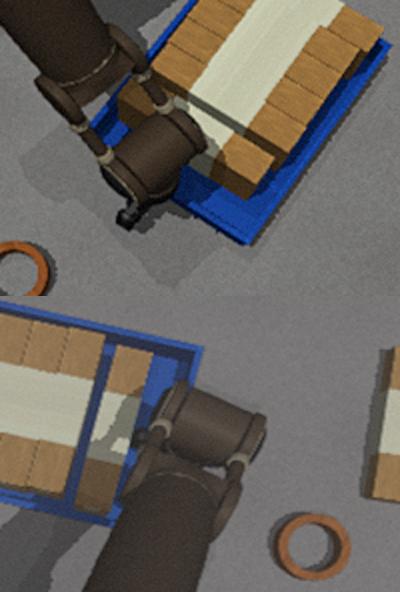

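The pack is upright, x 0.080 to 0.129, with about 17 mm to close. I'll push low and slowly.

```bash
python3 -m jog '[[1,-0.008,0,0,0],[1,-0.014,0,0,0],[1,-0.017,0,0,0],[1,-0.019,0,0,0],[1,-0.021,0,0,0],[1,-0.023,0,0,0],[1,-0.025,0,0,0],[1,-0.027,0,0,0],[1,-0.029,0,0,0],[1,-0.030,0,0,0]]'; cat > look.py <<'E'
import sys
from h import *
k=sys.argv[1]
print(get_obs()["wrist_force"].round(2))
for n in("top","scene"):
    p,d=capture(n); cv2.imwrite(f"pics/{n}{k}.png",p[:,:,::-1]); np.save(f"pics/{n}{k}.npy",d)
a=cv2.imread(f"pics/scene{k}.png")[130:310,220:420];b=cv2.imread(f"pics/top{k}.png")[80:250,180:380]
cv2.imwrite(f"pics/c{k}.png",np.hstack([cv2.resize(a,(400,360),interpolation=2),cv2.resize(b,(400,340),interpolation=2)[:340] if 0 else cv2.resize(b,(400,360),interpolation=2)]))
delta(.169,-.013,.051); print(get_obs()["wrist_force"].round(2))
for n in("top","scene"):
    im,d=load(n,k);T=tt(cloud(n,d));hsv=cv2.cvtColor(im,cv2.COLOR_BGR2HSV)
    m=(hsv[...,0]<40)&(hsv[...,1]>60)&(T[...,0]>.0)&(T[...,0]<.25)&(abs(T[...,1])<.14)&(T[...,2]>.145)&(T[...,2]<.17)
    for lo,hi in((-.11,-.07),(.06,.1)):
        s=m&(T[...,1]>lo)&(T[...,1]<hi);x=T[s][:,0]
        h,_=np.histogram(x,np.arange(.055,.14,.003)); print(n,lo,"max x",np.percentile(x,99).round(4),h.tolist())
E
python3 look.py 5
```

```text
t: 6.0
ee_pos: [0.494, -0.1491, 0.0519]
eef_rot: [[-0.211, -0.977, -0.0], [-0.977, 0.211, -0.007], [0.007, -0.001, -1.0]]
wrist_force: [-5.6, -20.1, -0.1]
opening: 0.993
[ -5.63 -20.13  -0.12]
tcp tote [ 0.1815 -0.0123  0.0518] target w [ 0.496  -0.1366  0.051 ] shift [-0.0126  0.0006  0.0008] yaw 0.29
[ -5.86 -19.06   0.37]
top -0.11 max x 0.1047 [17, 15, 19, 15, 18, 18, 14, 19, 15, 16, 18, 15, 17, 18, 15, 18, 14, 1, 0, 0, 0, 0, 0, 0, 0, 0, 0, 0]
top 0.06 max x 0.1048 [18, 17, 16, 19, 14, 18, 17, 14, 18, 14, 18, 18, 14, 18, 14, 19, 16, 0, 0, 0, 0, 0, 0, 0, 0, 0, 0, 0]
scene -0.11 max x 0.1076 [0, 0, 0, 1, 4, 6, 9, 10, 11, 11, 12, 14, 11, 13, 10, 12, 13, 14, 0, 0, 0, 0, 0, 0, 0, 0, 0, 0]
scene 0.06 max x 0.1081 [16, 14, 12, 17, 15, 15, 14, 18, 13, 15, 13, 14, 17, 15, 16, 15, 14, 19, 1, 0, 0, 0, 0, 0, 0, 0, 0, 0]
```

View pics/c5.png

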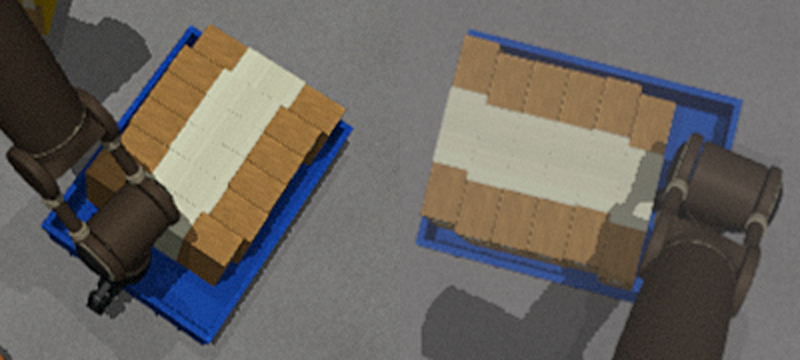

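The force has risen to 20 N: the pack's top already touches the row while its foot lags. Before doing more I'll check where the contact is.

```bash
python3 - <<'E'
from h import *
o=get_obs();print(o["wrist_force"].round(2),o["ft_torque"].round(3),o["t"])
F=o["wrist_force"];M=o["ft_torque"]
# lever along world z, assuming moment = (0,0,h) x F
print("h",M[1]/F[0],-M[0]/F[1], "in tool",(o["eef_rot"].T@F).round(2),(o["eef_rot"].T@M).round(3))
for n in("scene","top"):
    im,d=load(n,5);T=tt(cloud(n,d));hsv=cv2.cvtColor(im,cv2.COLOR_BGR2HSV)
    dark=(hsv[...,2]<45)&(T[...,2]<.25)&(T[...,2]>.02)&(T[...,0]>.09)&(T[...,0]<.3)&(abs(T[...,1]+.013)<.06)
    t=T[dark]
    for z in np.arange(.03,.25,.015):
        s=t[abs(t[:,2]-z)<.0075]
        if len(s)>3: print(n,z.round(3),s[:,0].min().round(3),s[:,0].max().round(3),len(s))
    m=(hsv[...,0]<40)&(hsv[...,1]>60)&(T[...,2]>.147)&(T[...,2]<.17)&(abs(T[...,1]-.08)<.02)
    for a,b in((.06,.105),(.005,.055),(-.045,.005),(-.09,-.05)):
        s=m&(T[...,0]>a)&(T[...,0]<b);c=np.polyfit(T[s][:,0],T[s][:,2],1);print(n,"slope",a,c[0].round(3),T[s][:,2].mean().round(4))
E
```

```text
[ -5.86 -19.06   0.37] [-1.923  0.58   0.047] 6.1
h -0.09898061885371065 -0.1008667094042495 in tool [19.87  1.69 -0.24] [-0.16   2.002 -0.05 ]
scene 0.09 0.109 0.245 4
scene 0.105 0.207 0.255 28
scene 0.12 0.107 0.254 33
scene 0.135 0.213 0.254 23
scene 0.15 0.217 0.251 40
scene 0.165 0.211 0.22 8
scene 0.18 0.184 0.22 18
scene 0.195 0.166 0.214 14
scene 0.21 0.164 0.212 30
scene 0.225 0.175 0.209 11
scene 0.24 0.164 0.207 24
scene slope 0.06 0.003 0.1555
scene slope 0.005 -0.017 0.1554
scene slope -0.045 0.02 0.1552
scene slope -0.09 0.01 0.1553
top 0.12 0.112 0.222 13
top 0.135 0.113 0.117 5
top 0.15 0.115 0.146 5
top 0.195 0.15 0.21 5
top 0.21 0.149 0.209 4
top slope 0.06 0.011 0.1558
top slope 0.005 0.027 0.1557
top slope -0.045 0.024 0.156
top slope -0.09 -0.028 0.1557
```

The top slope is about 0 everywhere, so the pack is not tilted. It is snug, and the row is firm against its end wall, with 6 x 50 mm filling the space from −0.19 to ~0.11. The gripper's knuckle sits farther out than the pads, so contact came earlier than planned. I'll back off and then lift out of the gap.

```bash
python3 -m jog '[[1,0.004,0,0,0],[1,0.008,0,0,0],[1,0.014,0,0,0],[1,0.020,0,0,0],[1,0.025,0,0,0],[1,0.025,0,0,0],[1,0.025,0,-0.02,0],[1,0.025,0,-0.05,0],[1,0.025,0,-0.08,0],[1,0.025,0,-0.11,0],[1,0.025,0,-0.14,0],[1,0.06,0,-0.14,0],[1,0.10,0,-0.14,0],[1,0.14,0,-0.14,0],[1,0.18,0,-0.14,0],[1,0.18,0,-0.14,0]]'; python3 look.py 6
python3 - <<'E'
from h import *
for n in("scene","top"):
  for k in(0,6):
    im,d=load(n,k);P=cloud(n,d);T=tt(P);hsv=cv2.cvtColor(im,cv2.COLOR_BGR2HSV)
    blue=(cv2.inRange(hsv,(108,120,50),(125,255,255))>0)&(abs(T[...,2]-.09)<.015)&(abs(T[...,0])<.25)&(abs(T[...,1])<.2)
    q=T[blue];r=cv2.minAreaRect(q[:,:2].astype(np.float32));print(n,k,"rim",np.round(r[0],4),np.round(r[1],4),round(r[2],2), "bounds",np.percentile(q,[.5,99.5],axis=0)[:,:2].round(4).tolist())
    m=(hsv[...,0]<40)&(hsv[...,1]>60)&(T[...,2]>.147)&(T[...,2]<.165)
    s=m&(T[...,0]<.15);
    for a,b in((.065,.1),(.02,.055)):
        s=m&(T[...,0]>a)&(T[...,0]<b)
        if s.sum()>50: print("   y range",a,np.percentile(T[s][:,1],[1,99]).round(4),"slope",np.polyfit(T[s][:,0],T[s][:,2],1)[0].round(3), "z",np.median(T[s][:,2]).round(4))
E
```

```text
t: 7.7
ee_pos: [0.4552, -0.3251, 0.1918]
eef_rot: [[-0.218, -0.976, 0.001], [-0.976, 0.218, -0.003], [0.003, -0.002, -1.0]]
wrist_force: [-0.8, 0.8, -0.5]
opening: 1.006
[-0.81  0.79 -0.55]
tcp tote [ 0.3579 -0.0128  0.191 ] target w [ 0.496  -0.1366  0.051 ] shift [-0.1887  0.0002  0.1402] yaw 0.0
[ 0.66  0.9  -0.87]
top -0.11 max x 0.106 [16, 17, 18, 15, 18, 18, 15, 19, 16, 16, 18, 15, 17, 19, 15, 18, 17, 5, 0, 0, 0, 0, 0, 0, 0, 0, 0, 0]
top 0.06 max x 0.1065 [17, 18, 15, 18, 13, 19, 16, 16, 17, 14, 19, 18, 14, 18, 15, 17, 17, 8, 0, 0, 0, 0, 0, 0, 0, 0, 0, 0]
scene -0.11 max x 0.1089 [18, 11, 16, 12, 18, 15, 8, 15, 13, 14, 15, 10, 17, 12, 14, 18, 12, 17, 5, 0, 0, 0, 0, 0, 0, 0, 0, 0]
scene 0.06 max x 0.1086 [15, 15, 14, 13, 16, 14, 17, 12, 16, 15, 17, 13, 13, 19, 14, 15, 12, 21, 3, 0, 0, 0, 0, 0, 0, 0, 0, 0]
scene 0 rim [0.0001 0.0008] [0.4013 0.2996] 0.12 bounds [[-0.1993, -0.1486], [0.1994, 0.1507]]
   y range 0.02 [-0.1178  0.118 ] slope -0.007 z 0.1549
scene 6 rim [-0.0022  0.0008] [0.3004 0.4018] 89.96 bounds [[-0.2014, -0.1481], [0.198, 0.1508]]
   y range 0.065 [-0.128   0.1089] slope -0.001 z 0.1551
   y range 0.02 [-0.1176  0.1188] slope 0.001 z 0.1549
top 0 rim [-0.0002 -0.0008] [0.2999 0.3972] 89.88 bounds [[-0.1979, -0.1507], [0.1975, 0.1478]]
   y range 0.02 [-0.1217  0.116 ] slope -0.01 z 0.1557
top 6 rim [-0.0019 -0.0011] [0.2999 0.3992] 89.89 bounds [[-0.2, -0.1505], [0.1966, 0.1481]]
   y range 0.065 [-0.1323  0.1051] slope 0.019 z 0.1557
   y range 0.02 [-0.1215  0.1152] slope 0.003 z 0.1558
```

View pics/c6.png

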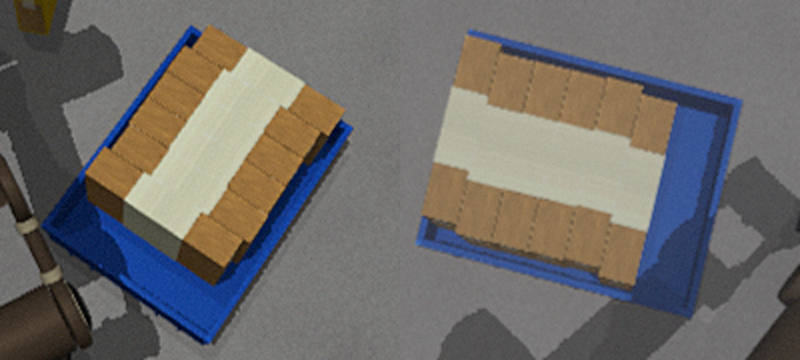

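The picture shows six packs in a closed row, with no seam gap at about (605-640,190) in the right half. Tops are level, the foot is on the floor (top at 0.155 m), and the arm is clear. I'm handing it in.

```bash
python3 - <<'E'
from cell import *
print(get_obs()["t"],get_obs()["qvel"].round(3)); print(job_done())
E
```

```text
7.8 [ 0.033 -0.011  0.02   0.004  0.003 -0.001]
the job is handed in; nothing more can be done
None
```

The slumped pack now stands upright and closed up against the row, and I've handed the job in. `job_done()` reports no verdict, so this rests on my own measurements.

**What I did:** I pushed the pack's outer top edge with the back of the open front finger until it tipped up and settled upright by itself. Then I lowered that finger into the gap behind the pack, with the tote's end wall between the jaws, and slid the pack about 20 mm to the row. I backed off and lifted clear; it took 7.8 s.

**Last checks, both cameras:**
- **Upright:** the pack's top is level to within about 0.02 rad and at 0.155 m, so it stands on the tote floor.
- **Snug:** there is no visible gap to row5. Sideways it is about 10 mm off row5's line, with 30 mm allowed.
- **Row:** row5 is level and, by eye, all five packs stand upright.
- **Tote:** it moved about 2 mm, with 15 mm allowed.
- **Contact:** nothing is touching the robot. I did not re-measure the other things on the bench, but the arm stayed away from them.

**What did not go as planned:**
- **Contact height:** in the closing push, the gripper's knuckle, which is wider than the stated 114 mm, touched the pack before the fingertip did. Contact was therefore higher and earlier than intended.
- **Force:** the push ended at about 20 N at the wrist, with 30 N allowed. It also closed the few millimetres of slack in the row and caused the 2 mm tote shift.
- **Camera agreement:** the two cameras differ by 2–3 mm on the pack's position, within what I expect from the calibration.

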